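# Pack the glucose meter and lancing pen into the foam of a loan kit case

## Task

Get this blood glucose loan kit ready to hand out: press the meter and the lancing pen that lie on the counter into their own cutouts in the foam of the open case, screen and trigger up. The foam grips them, so push each one down until it is fully home, level and flush with the foam, and leave everything else on the counter and in the case where it is.

Things in the scene. Friction and masses are not known exactly. Their poses are not given: they have to be found in the camera images.
- meter: blood glucose meter, broad, flat, white, big screen on top; 20 mm thick, 70 g: wide part 70 x 52 mm, then a narrow end 26 x 38 mm. Origin: underside, below the middle of the wide part. x to the narrow end (tip x +61, back x -35 mm), y across (sides +-26 mm), z up out of the screen. Starts screen up on the counter left or right of the case, narrow end away from the robot within 30 deg
- pen: lancing pen, slim, white, grey nose and grey trigger; 35 g: barrel 80 x 20 mm, 16 thick, then nose 28 x 13 mm, 14 thick. Origin: underside, below the middle of the barrel. x to the nose (tip x +68, back x -40 mm), y across (sides +-10 mm), z up out of the trigger. Starts trigger up on the counter on the case's other side, nose away from the robot within 30 deg
- case: black carry case, fixed, 156 (x) x 260 (y) mm, rim 40 mm high, carry handle to x = -108 mm; open, its lid (34 mm high) laid back beyond it on +x. Origin: centre of its underside, on the counter; x to the lid, y left, z up. Filled with grey foam, flat top 36 mm above the counter: meter's cutout at left (+y), pen's in the middle, at right pockets with vial and lancets
- trough (a point): floor of the finger trough, midway along it (no thing rests here); 34 mm wide in the case's x, 192 mm long in its y, 27 mm below the foam's top. It crosses both cutouts at the seats, so fingers holding the meter or the pen across y at its origin sink into it with their load: 32 mm free on the meter's outer side, 48 mm between meter and pen, 40 mm on the pen's other side
- meter_seat (a point): centre of the meter cutout's floor, 16 mm above the counter, 20 below the foam's top. Home, the meter's origin lies here with the same axes, its top flush. x to the narrow end, z up. Cutout: meter's outline + 2 mm each side, 2.5 each end, mouth bevelled 3 mm more. 2 springy foam ribs a side stand 1.5 mm into the meter: set down it rests 8-11 mm proud, a push of 6 to 15 N sends it home, ribs hold it
- pen_seat (a point): centre of the pen cutout's floor, 20 mm above the counter, 16 below the foam's top. Home, the pen's origin lies here with the same axes, its top flush. x to the nose end, z up. Cutout: pen's outline + 2 mm each side, 2.5 each end, mouth bevelled 3 mm more. 2 springy foam ribs a side stand 1.5 mm into the barrel: set down it rests 7-9 mm proud, a push of 6 to 15 N sends it home, ribs hold it
- vial: test-strip vial, dark cylinder 28 mm across and 51 mm tall with a grey cap, standing in its own pocket of the foam; origin at its underside. Bystander
- lancets: small white carton of lancets, 27 x 45 x 34 mm, standing in its own pocket of the foam; origin at its underside. Bystander
- thermometer: digital clinical thermometer, white and grey, 126 x 18 x 11 mm, lying on the counter near the robot; not part of the kit. Origin under its body. Bystander
- pill_bottle: amber pill bottle, 48 mm across, 75 mm tall, standing; origin at its underside. Bystander
- tablet_jar: white tablet jar, 60 mm across, 100 mm tall, standing; origin at its underside. Bystander
- carton: white medicine carton with a green band, 55 x 120 x 32 mm; origin at its underside. Bystander
Mind the look-alikes: they are no part of the job. Several things look just like the meter: the one meant starts farthest to the robot's right.

How it is judged:
By the outcome, as a careful person would: the job done as asked, in the order asked, and still so for the second after the job is handed in, with the robot touching nothing.
It also fails if it takes over 67 s, if anything falls off the work surface, if the arm or the gripper's body presses on something with over 40 N, if the wrist force passes 120 N, or if a joint passes its speed limit or range.

## Robot

A 6-joint arm with a two-finger parallel gripper is mounted at the origin on the work surface. World frame = base frame: x ahead of the robot, y to its left, z up, the work surface at z = 0. Lengths are in mm, angles in rad, forces in N, time in s.
With the tool pointing down it reaches from about 350 to 975 mm from the base axis. Payload 7.1 kg.
Tool frame: the origin (TCP) lies on the centre line of the jaws, within the pads' length; the fingertips stand 22 mm ahead of it and the grasp point (between the pads) lies 3 mm ahead of it; z points along the fingers, y is the direction in which the jaws open and shut (so a half turn about z gives the same grasp; the last joint's range is limited). The gripper opens to 88 mm and grips with 3 to 60 N. Pads are 20 mm wide; open, the fingers measure 115 mm over their backs; the gripper's body (75 mm by 178 mm) begins 61 mm behind the grasp point.
Start: joints at [-0.019, 0.423, 1.63, -0, 1.089, -0.019], TCP at [624.984, 0.026, 244.675] pointing down, gripper open.
Joint ranges: [-3, 3], [-0.9, 2.11], [0.09, 2.58], [-1.31, 4.45], [0.11, 2.69], [-2.54, 2.54]. Speed limits (rad/s): [2.39, 2.39, 3.01, 3.14, 3.14, 3.14].

## Interface

Orientations are given as a 3x3 rotation matrix whose columns are the frame's x, y, z axes.
In Python, from bench import read_state, grab_frame, calibration, finish_job, regions_of gives the robot as it stands.
- The arm moves only by the tool apply_moves, never from a script. Its argument "targets" is one flat list of numbers, 7 for each row, row after row: the shift along the tool's x, y, z in units of 25 mm (1.0 is 25 mm), then the turn, a rotation vector about the tool's x, y, z in units of 5 degrees (1.0 is 5 degrees), then the opening, from 0 (shut) to 1 (fully open). In form: [x, y, z, wx, wy, wz, fingers, x, y, z, wx, wy, wz, fingers, ...]. A call has exactly 10 rows; each row shifts and turns the pose as measured when the row begins, along the tool's axes as they then stand; what a row does not reach is not made up. A row lasts 1/12 s, in which the tool goes at most 41.7 mm and 7.16 degrees, less where a joint would pass 70% of its speed; a pose out of reach is approached as far as the arm can. A call is refused whole if a number of a shift passes 1 or a number of a turn 1, either way. A call with a gripper value outside its range is refused whole. The fingers move at their own pace and stop on an object; "force" is the grip in N (left out, the last holds). Time passes only in rows, so rows that do not move let the fingers close, or fill a call up. It gives the time, the measured TCP pose, the force and the opening at its end, in the units of the state.
- read_state(): the state, without advancing time (a new reading comes with each control period).
- grab_frame(name): name is "scene" or "side" or "wrist"; returns the picture (384x512x3 uint8, red, green, blue); there is no depth.
- calibration(name): a dict with "fx", "fy", "cx", "cy" (pixels), "R" (3x3) and "t" (3): a world point X has camera coordinates R X + t; the wrist camera has in their place "T_tool_cam" (4x4, takes a point from camera to tool coordinates, whose origin is the TCP and whose axes are the flange's). Camera axes: x right, y down, z forward; pixel columns grow to the right and rows downward; lengths in mm; the calibration is good to about 2 mm. A picture is of the moment at which its call begins: read the wrist's pose just before it. calibration takes no time and is no camera call.
- finish_job(): hands the job in, once; it reports no verdict.
Trained networks look in the newest picture that a camera, given by its name, has taken for a name from the list of things; names that differ only in an ending like _2 or _b are one class to them, and where a whole thing is asked for, a point or a joint stands for the part that bears it (a point fixed in the world has none). Each returns a list of dicts, best first, with "p" (0 to 1); they miss things now and then, are a little off and sometimes report something else, mostly with a low value. They report only what shows in the picture. A call takes as long as a camera call. They do not tell look-alikes from the thing itself.
- regions_of(query, camera): "region" (384x512 bool, what is visible of it) and "bbox" ([left, top, width, height] in pixels, round what is visible of it).
The state is a dict: "clock": time; "qpos": joint angles; "dq": joint speeds; "joint_torque": joint torques, N m; "position": TCP position; "eef_rot": TCP orientation; "contact_force": force on the tool from outside, world axes, zero at the start; "ft_torque": the same for the moment, N m; "grip_width": opening from 0.0 (shut) to 1.0 (fully open).
Only numpy, scipy, OpenCV 4.12 (cv2) and the standard library are available. Lean on these libraries where they do the work, as an engineer would, in place of code of your own. Each camera call takes 0.05 s, during which the arm holds its last target. There are 200 camera calls.

## Working session

There is one attempt and no reset: what is moved stays moved. The work goes in short steps, Python scripts to look and compute and a tool call to move; the robot and the scene stay as the last step left them, time stands still between calls to the robot, and variables do not carry over. Pictures are saved under pics/ and viewed, about 8 in all and at most 12, crops included, and the job is handed in when it is done.

Besides the shell and the picture viewer there is one more tool, called after ">>>" as name(argument=value, ...), one argument or row to a line, values as JSON. apply_moves: Moves the arm, as the interface text tells. Its arguments: {"type":"object","properties":{"targets":{"type":"array"},"force":{"type":"number"}},"required":["targets"]}

```bash
mkdir -p pics; ls
python3 - <<'E'
from bench import *
import cv2,numpy as np
s=read_state();print(s['clock'],s['position'],s['eef_rot'],s['contact_force'])
for n in ("scene","side","wrist"):
    print(n,calibration(n))
a=grab_frame("scene");b=grab_frame("side")
cv2.imwrite("pics/a.png",a[...,::-1]);cv2.imwrite("pics/b.png",b[...,::-1])
for c in("scene","side"):
  for q in("meter","pen","case","trough"):
    for r in regions_of(q,c): print(c,q,round(r['p'],2),r['bbox'])
E
```

```text
pics
0.0 [6.24493675e+02 3.53538306e-02 2.43922783e+02] [[-3.08606551e-05  9.99998903e-01 -1.48081695e-03]
 [ 9.99999999e-01  3.08745920e-05  9.38871391e-06]
 [ 9.43442323e-06 -1.48081666e-03 -9.99998904e-01]] [-0.7268487   0.19171113 -1.02564829]
scene {'fx': 391.14519704013514, 'fy': 391.14519704013514, 'cx': 249.69828886571986, 'cy': 185.33995217417635, 'R': array([[-0.689704  ,  0.72393191,  0.01519822],
       [ 0.43950116,  0.43521761, -0.78576356],
       [-0.57545384, -0.53526463, -0.61834024]]), 't': array([ 328.8393981 , -193.33064234, 1529.42767306])}
side {'fx': 348.0367012084323, 'fy': 348.0367012084323, 'cx': 255.32475957905126, 'cy': 190.88686018525576, 'R': array([[ 0.83220973, -0.55394551, -0.02390281],
       [-0.3506554 , -0.49242767, -0.79659009],
       [ 0.4294971 ,  0.67131167, -0.60404709]]), 't': array([-415.56347857,  229.80930665,  910.99174782])}
wrist {'fx': 293.1842327141828, 'fy': 293.1842327141828, 'cx': 262.1410140384461, 'cy': 192.58711908775766, 'T_tool_cam': array([[-5.59564347e-04, -9.59179394e-01, -2.82797767e-01,
         7.68199929e+01],
      
[... 289 characters left out ...]
32.8]
scene meter 0.82 [170.2, 149.9, 22.6, 20.7]
scene meter 0.72 [303.9, 188.0, 27.0, 18.1]
scene meter 0.64 [232.6, 145.3, 25.9, 12.4]
scene meter 0.35 [135.1, 158.3, 133.8, 95.3]
scene meter 0.19 [316.9, 268.1, 24.6, 36.6]
scene pen 0.67 [308.8, 225.9, 29.8, 23.5]
scene case 0.65 [134.6, 161.6, 134.2, 89.0]
scene trough 0.81 [135.9, 163.8, 129.7, 88.3]
side meter 0.96 [310.4, 241.7, 25.1, 34.3]
side meter 0.86 [216.9, 255.0, 34.5, 22.1]
side meter 0.79 [178.5, 181.5, 28.8, 20.1]
side meter 0.71 [260.3, 152.1, 16.9, 21.5]
side meter 0.4 [222.4, 126.5, 11.0, 22.8]
side pen 0.67 [195.4, 160.6, 27.1, 9.1]
side case 0.94 [238.3, 165.0, 127.6, 80.1]
side trough 0.77 [240.6, 165.7, 124.1, 77.0]
```

```bash
cat > h.py <<'E'
import numpy as np,cv2
from bench import *
def ray(cal,uv):
    R,t=np.array(cal['R']),np.array(cal['t'])
    d=R.T@np.array([(uv[0]-cal['cx'])/cal['fx'],(uv[1]-cal['cy'])/cal['fy'],1]);return -R.T@t,d
def atz(cal,uv,z):
    o,d=ray(cal,uv);return o+d*(z-o[2])/d[2]
def proj(cal,X):
    c=np.array(cal['R'])@np.array(X,float).T+np.array(cal['t'])[:,None] if np.ndim(X)>1 else np.array(cal['R'])@X+cal['t']
    return np.stack([cal['fx']*c[0]/c[2]+cal['cx'],cal['fy']*c[1]/c[2]+cal['cy']],-1)
def wristcal(s):
    c=dict(calibration("wrist"));T=np.array(c['T_tool_cam']);R=np.array(s['eef_rot']);p=np.array(s['position'])
    Rw=R@T[:3,:3];o=R@T[:3,3]+p;c['R']=Rw.T;c['t']=-Rw.T@o;return c
E
python3 - <<'E'
from h import *
a=cv2.imread("pics/a.png");b=cv2.imread("pics/b.png")
A=cv2.resize(a[120:340,100:400],(800,587),interpolation=cv2.INTER_CUBIC);cv2.imwrite("pics/a2.png",A)
B=cv2.resize(b[110:320,130:410],(800,600),interpolation=cv2.INTER_CUBIC);cv2.imwrite("pics/b2.png",B)
for n,L in (("scene",[(236.8,235.8,23,32.8),(170.2,149.9,22.6,20.7),(303.9,188,27,18.1),(232.6,145.3,25.9,12.4),(316.9,268.1,24.6,36.6),(308.8,225.9,29.8,23.5)]),("side",[(310.4,241.7,25.1,34.3),(216.9,255,34.5,22.1),(178.5,181.5,28.8,20.1),(260,152,17,21.5),(222,126,11,23),(195.4,160.6,27.1,9.1)])):
  c=calibration(n)
  for q in L: print(n,q,atz(c,(q[0]+q[2]/2,q[1]+q[3]/2),10).round())
E
```

```text
scene (236.8, 235.8, 23, 32.8) [677. 185.  10.]
scene (170.2, 149.9, 22.6, 20.7) [ 532. -276.   10.]
scene (303.9, 188, 27, 18.1) [361. 181.  10.]
scene (232.6, 145.3, 25.9, 12.4) [ 334. -157.   10.]
scene (316.9, 268.1, 24.6, 36.6) [619. 402.  10.]
scene (308.8, 225.9, 29.8, 23.5) [492. 297.  10.]
side (310.4, 241.7, 25.1, 34.3) [ 523. -292.   10.]
side (216.9, 255, 34.5, 22.1) [ 314. -177.   10.]
side (178.5, 181.5, 28.8, 20.1) [367. 185.  10.]
side (260, 152, 17, 21.5) [681. 182.  10.]
side (222, 126, 11, 23) [655. 447.  10.]
side (195.4, 160.6, 27.1, 9.1) [489. 300.  10.]
```

View pics/a2.png

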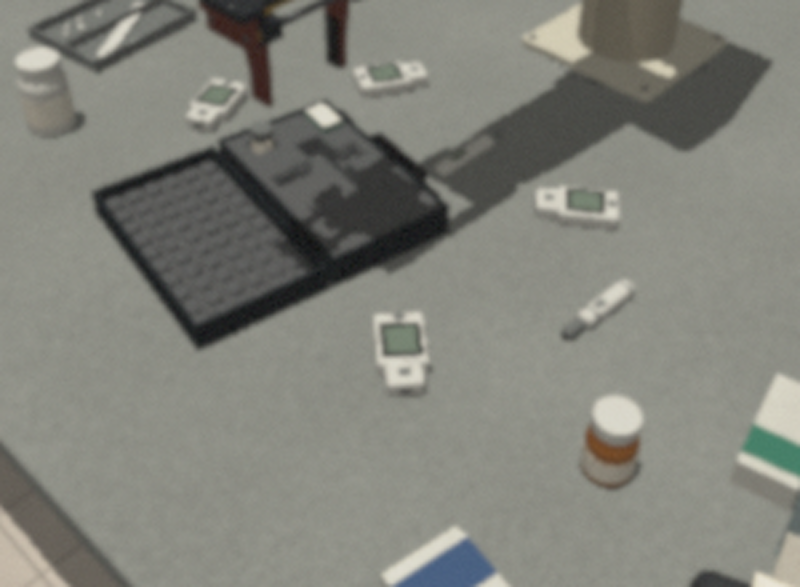

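View pics/b2.png

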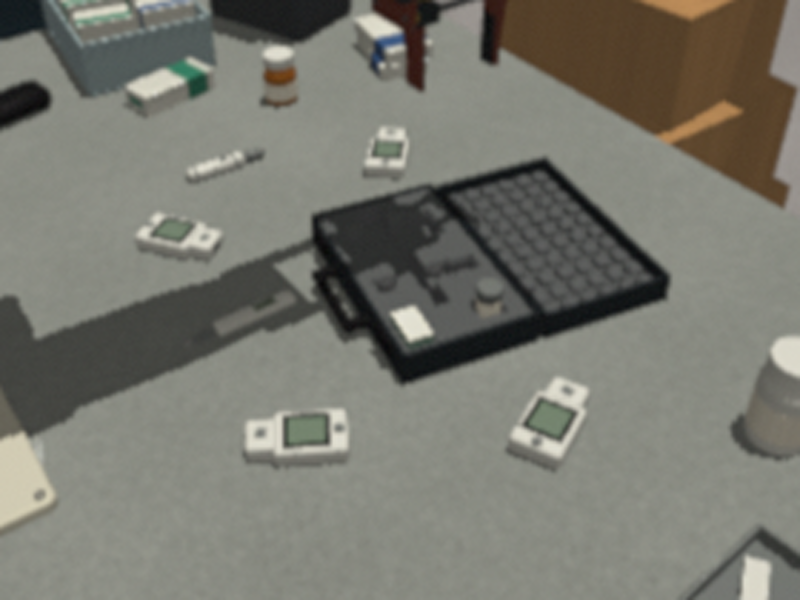

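Run:
```python
from h import *
s=read_state();w=grab_frame("wrist");cv2.imwrite("pics/w1.png",w[...,::-1])
c=wristcal(s)
for q,z in(("meter",20),("pen",16),("case",40)):
  for r in regions_of(q,"wrist"):
    b=r['bbox'];print(q,round(r['p'],2),b,atz(c,(b[0]+b[2]/2,b[1]+b[3]/2),z).round())
cv2.imwrite("pics/w1b.png",cv2.resize(w[...,::-1],(800,600),interpolation=cv2.INTER_CUBIC))
```

```text
meter 0.91 [261.4, 0.0, 71.9, 55.3] [664. 161.  20.]
meter 0.85 [167.3, 326.9, 67.9, 45.9] [ 530. -284.   20.]
meter 0.67 [24.3, 255.4, 30.0, 8.2] [ 314. -128.   20.]
meter 0.63 [0.0, 3.6, 77.2, 59.2] [374. 155.  20.]
meter 0.18 [113.4, 89.3, 300.4, 205.9] [626. -30.  20.]
case 0.56 [120.7, 90.3, 292.2, 199.6] [630. -22.  40.]
```

View pics/w1b.png

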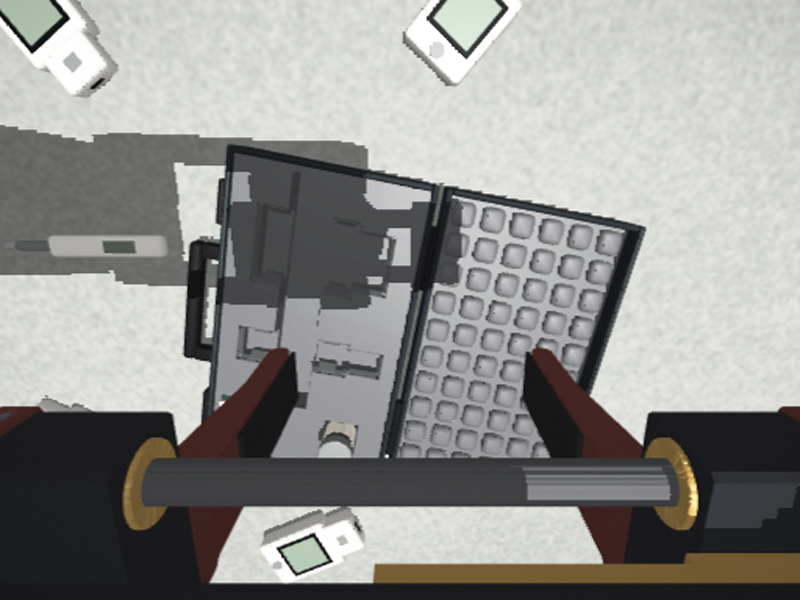

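```bash
cat >> h.py <<'E'
from scipy.spatial.transform import Rotation as Ro
def Rt(yaw): # tool down, tool x at yaw deg
    c,s=np.cos(np.radians(yaw)),np.sin(np.radians(yaw));return np.array([[c,s,0],[s,-c,0],[0,0,-1.]])
def plan(pos,yaw,g,nmin=1):
    s=read_state();p=np.array(s['position']);R=np.array(s['eef_rot']);pos=np.array(pos,float)
    rv=Ro.from_matrix(R.T@Rt(yaw)).as_rotvec(degrees=True)
    n=max(nmin,int(np.ceil(max(np.linalg.norm(pos-p)/24,np.abs(rv).max()/4.9))))
    d=(pos-p)/n;out=[]
    for i in range(n):
        Ri=R@Ro.from_rotvec(rv*i/n,degrees=True).as_matrix()
        out.append([round(float(v),2)+0. for v in np.r_[Ri.T@d/25,rv/n/5,g]])
    print("rows",n,"clock",round(s['clock'],2),"at",p.round(1),"F",np.array(s['contact_force']).round(1));
    for i in range(0,n,5): print(str(out[i:i+5]).replace('], [',', ').strip('[]')+',')
E
python3 -c "
from h import *
plan([527,-285,165],28,1)"
```

```text
rows 13 clock 0.7 at [625.    0.  244.7] F [ 0.3 -0.5  0.4]
-0.88, -0.3, 0.25, 0.0, 0.0, 0.95, 1.0, -0.9, -0.23, 0.25, 0.0, 0.0, 0.95, 1.0, -0.91, -0.15, 0.25, 0.0, 0.0, 0.95, 1.0, -0.92, -0.08, 0.25, 0.0, 0.0, 0.95, 1.0, -0.93, 0.0, 0.25, 0.0, 0.0, 0.95, 1.0,
-0.92, 0.08, 0.25, 0.0, 0.0, 0.95, 1.0, -0.91, 0.16, 0.25, 0.0, 0.0, 0.95, 1.0, -0.9, 0.23, 0.25, 0.0, 0.0, 0.95, 1.0, -0.88, 0.3, 0.25, 0.0, 0.0, 0.95, 1.0, -0.85, 0.38, 0.25, 0.0, 0.0, 0.95, 1.0,
-0.81, 0.45, 0.25, 0.0, 0.0, 0.95, 1.0, -0.77, 0.51, 0.25, 0.0, 0.0, 0.95, 1.0, -0.73, 0.57, 0.25, 0.0, 0.0, 0.95, 1.0,
```

>>> apply_moves(
  targets=[-0.88,-0.3,0.25,0,0,0.95,1,-0.9,-0.23,0.25,0,0,0.95,1,-0.91,-0.15,0.25,0,0,0.95,1,-0.92,-0.08,0.25,0,0,0.95,1,-0.93,0,0.25,0,0,0.95,1,-0.92,0.08,0.25,0,0,0.95,1,-0.91,0.16,0.25,0,0,0.95,1,-0.9,0.23,0.25,0,0,0.95,1,-0.88,0.3,0.25,0,0,0.95,1,-0.85,0.38,0.25,0,0,0.95,1],
)

```text
clock: 1.53
position: [547.7, -222.9, 181.9]
eef_rot: [[0.757, 0.653, 0.007], [0.653, -0.757, 0.0], [0.006, 0.005, -1.0]]
contact_force: [0.3, -0.3, -0.6]
grip_width: 1.003
```

```bash
python3 -c "
from h import *
plan([527,-285,165],28,1)"
```

```text
rows 3 clock 1.53 at [ 547.7 -222.9  181.9] F [ 0.3 -0.3 -0.6]
-0.75, 0.45, 0.22, 0.02, -0.02, 0.85, 1.0, -0.71, 0.5, 0.22, 0.02, -0.02, 0.85, 1.0, -0.68, 0.55, 0.22, 0.02, -0.02, 0.85, 1.0,
```

>>> apply_moves(
  targets=[-0.75,0.45,0.22,0,0,0.85,1,-0.71,0.5,0.22,0,0,0.85,1,-0.68,0.55,0.22,0,0,0.85,1,0,0,0,0,0,0,1,0,0,0,0,0,0,1,0,0,0,0,0,0,1,0,0,0,0,0,0,1,0,0,0,0,0,0,1,0,0,0,0,0,0,1,0,0,0,0,0,0,1],
)

```text
clock: 2.37
position: [525.2, -288.8, 164.5]
eef_rot: [[0.888, 0.459, 0.008], [0.459, -0.888, 0.0], [0.007, 0.003, -1.0]]
contact_force: [0.1, -0.1, 0.7]
grip_width: 0.997
```

```bash
cat >> h.py <<'E'
def seen(q,z):
    s=read_state();w=grab_frame("wrist");c=wristcal(s)
    print("pos",np.round(s['position'],1),"yaw",np.degrees(np.arctan2(s['eef_rot'][1,0],s['eef_rot'][0,0])).round(2),"clock",s['clock'])
    rs=regions_of(q,"wrist")
    for r in rs[:4]:
        cn=max(cv2.findContours(r['region'].astype('uint8'),0,2)[0],key=len)[:,0]
        P=np.array([atz(c,u,z)[:2] for u in cn]).astype('f4')
        m=cv2.minAreaRect(P);print(q,round(r['p'],2),r['bbox'],"rect c",np.round(m[0],1),"size",np.round(m[1],1),"ang",round(m[2],1))
    return s,w,c,rs
E
python3 - <<'E'
from h import *
s,w,c,rs=seen("meter",20)
cv2.imwrite("pics/w2.png",w[...,::-1])
E
```

```text
pos [ 525.2 -288.8  164.5] yaw 27.34 clock 2.3667
meter 0.89 [95.9, 251.9, 28.3, 29.6] rect c [ 368.8 -185.2] size [33.8 18. ] ang 60.2
meter 0.59 [237.7, 136.7, 50.3, 93.7] rect c [ 529.7 -287.9] size [95.9 51. ] ang 26.0
```

View pics/w2.png

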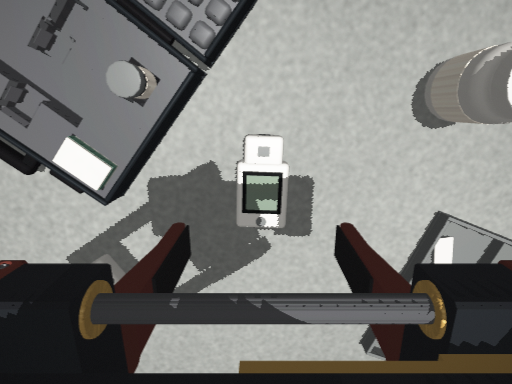

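```bash
python3 -c "
from h import *
plan([518,-293.6,60],26,1)"
```

```text
rows 5 clock 2.47 at [ 525.2 -288.9  164.5] F [-0.1 -1.  -0.8]
-0.07, 0.0, 0.84, 0.01, -0.02, 0.05, 1.0, -0.07, 0.0, 0.84, 0.01, -0.02, 0.05, 1.0, -0.07, 0.01, 0.84, 0.01, -0.02, 0.05, 1.0, -0.07, 0.01, 0.84, 0.01, -0.02, 0.05, 1.0, -0.07, 0.01, 0.84, 0.01, -0.02, 0.05, 1.0,
```

>>> apply_moves(
  targets=[-0.07,0,0.84,0.01,-0.02,0.05,1,-0.07,0,0.84,0.01,-0.02,0.05,1,-0.07,0,0.84,0.01,-0.02,0.05,1,-0.07,0,0.84,0.01,-0.02,0.05,1,-0.07,0,0.7,0.01,-0.02,0.05,1,0,0,0,0,0,0,1,0,0,0,0,0,0,1,0,0,0,0,0,0,1,0,0,0,0,0,0,1,0,0,0,0,0,0,1],
)

```text
clock: 3.3
position: [522.2, -293.1, 64.3]
eef_rot: [[0.897, 0.443, 0.006], [0.443, -0.897, -0.004], [0.003, 0.006, -1.0]]
contact_force: [-0.2, 1.5, 0.1]
grip_width: 1.001
```

```bash
python3 -c "
from h import *
print(read_state()['eef_rot'].round(4))
plan([518,-293.6,25],26,1)"
```

```text
[[ 0.8967  0.4426  0.0056]
 [ 0.4426 -0.8967 -0.0045]
 [ 0.003   0.0065 -1.    ]]
rows 2 clock 3.3 at [ 522.2 -293.1   64.3] F [-0.2  1.5  0.1]
-0.08, -0.03, 0.79, 0.04, -0.02, 0.03, 1.0, -0.08, -0.03, 0.79, 0.04, -0.02, 0.03, 1.0,
```

>>> apply_moves(
  targets=[-0.08,-0.03,0.5,0.04,-0.02,0.03,1,-0.08,-0.03,0.5,0.04,-0.02,0.03,1,-0.02,0,0.4,0,0,0,1,0,0,0.15,0,0,0,1,0,0,0,0,0,0,0,0,0,0,0,0,0,0,0,0,0,0,0,0,0,0,0,0,0,0,0,0,0,0,0,0,0,0,0,0,0,0,0,0,0,0],
  force=35,
)

```text
clock: 4.13
position: [518.4, -294.7, 23.5]
eef_rot: [[0.899, 0.438, 0.002], [0.438, -0.899, -0.001], [0.001, 0.002, -1.0]]
contact_force: [-0.7, 1.0, -0.9]
grip_width: 0.589
```

```bash
python3 -c "
from h import *
s=read_state();print(s['eef_rot'].round(4),s['grip_width']*88)
plan([s['position'][0],s['position'][1],200],26,0)"
```

```text
[[ 0.8992  0.4375  0.0018]
 [ 0.4375 -0.8992 -0.001 ]
 [ 0.0012  0.0017 -1.    ]] 51.803248952724395
rows 8 clock 4.13 at [ 518.4 -294.7   23.5] F [-0.7  1.  -0.9]
0.0, 0.0, -0.88, 0.0, 0.0, 0.0, 0.0, 0.0, 0.0, -0.88, 0.0, 0.0, 0.0, 0.0, 0.0, 0.0, -0.88, 0.0, 0.0, 0.0, 0.0, 0.0, 0.0, -0.88, 0.0, 0.0, 0.0, 0.0, 0.0, 0.0, -0.88, 0.0, 0.0, 0.0, 0.0,
0.0, 0.0, -0.88, 0.0, 0.0, 0.0, 0.0, 0.0, 0.0, -0.88, 0.0, 0.0, 0.0, 0.0, 0.0, 0.0, -0.88, 0.0, 0.0, 0.0, 0.0,
```

>>> apply_moves(
  targets=[0,0,-0.5,0,0,0,0,0,0,-0.88,0,0,0,0,0,0,-0.88,0,0,0,0,0,0,-0.88,0,0,0,0,0,0,-0.88,0,0,0,0,0,0,-0.88,0,0,0,0,0,0,-0.88,0,0,0,0,0,0,-0.88,0,0,0,0,0,0,-0.3,0,0,0,0,0,0,0,0,0,0,0],
)

```text
clock: 4.97
position: [517.4, -293.8, 213.5]
eef_rot: [[0.899, 0.438, 0.004], [0.438, -0.899, -0.003], [0.003, 0.004, -1.0]]
contact_force: [-0.0, 1.0, -1.1]
grip_width: 0.588
```

Run:
```python
from h import *
c=dict(calibration("wrist"));s={'position':[625,0,244.7],'eef_rot':np.array([[0,1,-.0015],[1,0,0],[0,-.0015,-1.]])}
c=wristcal(s);P=[atz(c,np.array(u)/1.5625,40) for u in((230,147),(440,187),(208,420),(386,456))]
for p in P: print(p.round(1))
d=P[1]-P[0];print(np.linalg.norm(d),np.degrees(np.arctan2(d[1],d[0])))
d=P[2]-P[0];print(np.degrees(np.arctan2(d[1],d[0])))
s=read_state();print(s['grip_width'],s['position'])
```

```text
[496.9  89.9  40. ]
[647.5  62.   40. ]
[ 453.6 -130.4   40. ]
[ 604.6 -165.9   40. ]
153.14922566142926 -10.476715948396025
-101.11573244369016
0.5883108033881791 [ 517.39309404 -293.82303654  213.52950295]
```

```bash
cat >> h.py <<'E'
def rect(img,c,ctr,yaw,z,x0,x1,y0,y1,k):
    # top-down: case x -> right, case y -> up ; k px/mm
    a=np.radians(yaw);X=np.array([np.cos(a),np.sin(a)]);Y=np.array([-X[1],X[0]])
    C=[(x0,y1),(x1,y1),(x1,y0),(x0,y0)]
    src=np.array([proj(c,np.r_[np.array(ctr)+X*u+Y*v,z]) for u,v in C],'f4')
    dst=np.array([((u-x0)*k,(y1-v)*k) for u,v in C],'f4')
    return cv2.warpPerspective(img,cv2.getPerspectiveTransform(src,dst),(int((x1-x0)*k),int((y1-y0)*k)),flags=cv2.INTER_CUBIC)
E
python3 - <<'E'
from h import *
s={'position':[625,0,244.7],'eef_rot':np.array([[0,1,-.0015],[1,0,0],[0,-.0015,-1.]])}
c=wristcal(s);r=rect(cv2.imread("pics/w1.png"),c,(548,-52),-10.8,36,-90,100,-80,140,2.7)
r=(255*(r/255.)**0.5).astype('uint8')
for v in range(-80,140,20): cv2.putText(r,str(v),(0,int((140-v)*2.7)),0,.4,(0,0,255));cv2.line(r,(0,int((140-v)*2.7)),(12,int((140-v)*2.7)),(0,0,255))
for u in range(-80,100,20): cv2.putText(r,str(u),(int((u+90)*2.7),590),0,.4,(0,0,255));cv2.line(r,(int((u+90)*2.7),592),(int((u+90)*2.7),580),(0,0,255))
cv2.imwrite("pics/r1.png",r)
E
```

```text
(no output)
```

View pics/r1.png

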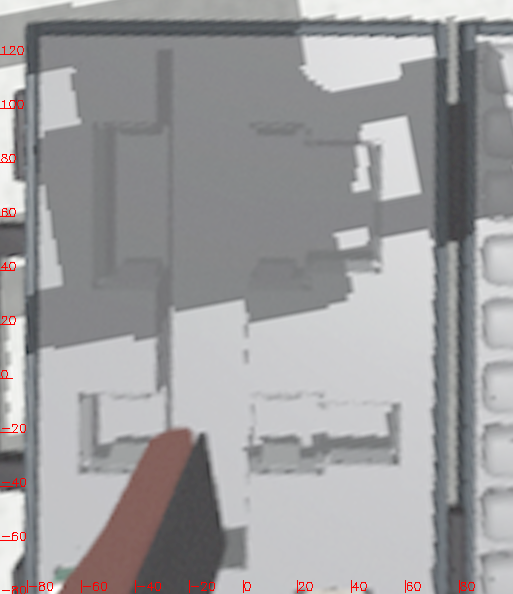

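```bash
python3 -c "
from h import *
plan([445,32,215],-10.8,0)"
```

```text
rows 14 clock 4.97 at [ 517.4 -293.8  213.5] F [-0.   1.  -1.1]
0.22, -0.93, -0.01, 0.0, 0.0, 0.53, 0.0, 0.18, -0.94, -0.01, 0.0, 0.0, 0.53, 0.0, 0.14, -0.94, -0.01, 0.0, 0.0, 0.53, 0.0, 0.09, -0.95, -0.01, 0.0, 0.0, 0.53, 0.0, 0.05, -0.95, -0.01, 0.0, 0.0, 0.53, 0.0,
0.01, -0.95, -0.01, 0.0, 0.0, 0.53, 0.0, -0.04, -0.95, -0.01, 0.0, 0.0, 0.53, 0.0, -0.08, -0.95, -0.01, 0.0, 0.0, 0.53, 0.0, -0.13, -0.95, -0.01, 0.0, 0.0, 0.53, 0.0, -0.17, -0.94, -0.01, 0.0, 0.0, 0.53, 0.0,
-0.21, -0.93, -0.01, 0.0, 0.0, 0.53, 0.0, -0.25, -0.92, -0.01, 0.0, 0.0, 0.53, 0.0, -0.3, -0.91, 0.0, 0.0, 0.0, 0.53, 0.0, -0.34, -0.89, 0.0, 0.0, 0.0, 0.53, 0.0,
```

>>> apply_moves(
  targets=[0.22,-0.93,0,0,0,0.53,0,0.18,-0.94,0,0,0,0.53,0,0.14,-0.94,0,0,0,0.53,0,0.09,-0.95,0,0,0,0.53,0,0.05,-0.95,0,0,0,0.53,0,0.01,-0.95,0,0,0,0.53,0,-0.04,-0.95,0,0,0,0.53,0,-0.08,-0.95,0,0,0,0.53,0,-0.13,-0.95,0,0,0,0.53,0,-0.17,-0.94,0,0,0,0.53,0],
)

```text
clock: 5.8
position: [461.6, -54.1, 205.7]
eef_rot: [[0.999, -0.037, -0.003], [-0.037, -0.999, -0.002], [-0.002, 0.003, -1.0]]
contact_force: [0.9, -0.4, -1.5]
grip_width: 0.591
```

```bash
python3 -c "
from h import *
plan([445,32,215],-10.8,0)"
```

```text
rows 4 clock 5.8 at [461.6 -54.1 205.7] F [ 0.9 -0.4 -1.5]
-0.2, -0.85, -0.09, 0.01, 0.01, 0.43, 0.0, -0.23, -0.85, -0.09, 0.01, 0.01, 0.43, 0.0, -0.26, -0.84, -0.09, 0.01, 0.01, 0.43, 0.0, -0.29, -0.83, -0.09, 0.01, 0.01, 0.43, 0.0,
```

>>> apply_moves(
  targets=[-0.2,-0.85,-0.09,0,0,0.43,0,-0.23,-0.85,-0.09,0,0,0.43,0,-0.26,-0.84,-0.09,0,0,0.43,0,-0.29,-0.73,-0.09,0,0,0.43,0,0,0,0,0,0,0,0,0,0,0,0,0,0,0,0,0,0,0,0,0,0,0,0,0,0,0,0,0,0,0,0,0,0,0,0,0,0,0,0,0,0,0],
)

```text
clock: 6.63
position: [437.5, 34.8, 208.0]
eef_rot: [[0.982, -0.19, -0.016], [-0.19, -0.982, -0.003], [-0.015, 0.005, -1.0]]
contact_force: [0.3, -0.5, -0.7]
grip_width: 0.589
```

```bash
cat > v.py <<'E'
from h import *
import sys
def show(name,x0=-90,x1=100,y0=-80,y1=140,k=2.7,z=36):
    s=read_state();w=grab_frame("wrist");c=wristcal(s);cv2.imwrite(f"pics/{name}_raw.png",w[...,::-1])
    print(np.round(s['position'],1),s['eef_rot'].round(4).tolist(),s['grip_width'])
    r=rect(np.ascontiguousarray(w[...,::-1]),c,(548,-52),-10.8,z,x0,x1,y0,y1,k);r=(255*(r/255.)**0.5).astype('uint8');H=r.shape[0]
    for v in range(int(y0),int(y1),20): cv2.putText(r,str(v),(0,int((y1-v)*k)),0,.4,(0,0,255));cv2.line(r,(0,int((y1-v)*k)),(12,int((y1-v)*k)),(0,0,255))
    for u in range(int(x0)+10,int(x1),20): cv2.putText(r,str(u),(int((u-x0)*k),H-4),0,.4,(0,0,255));cv2.line(r,(int((u-x0)*k),H-2),(int((u-x0)*k),H-14),(0,0,255))
    cv2.imwrite(f"pics/{name}.png",r)
E
python3 -c "
from v import *
show('r2')"
```

```text
[437.5  34.8 208. ] [[0.9816, -0.1901, -0.0155], [-0.1902, -0.9817, -0.0025], [-0.0148, 0.0054, -0.9999]] 0.5887997625937831
```

View pics/r2.png

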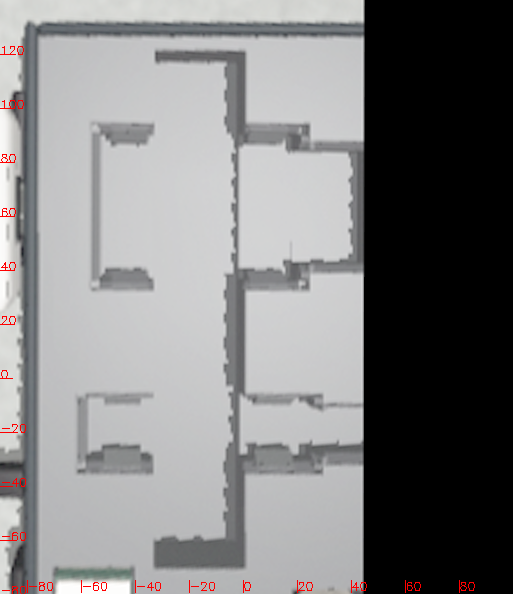

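```bash
python3 -c "
from h import *
plan([544.7,13.3,100],-10.8,0,8)"
```

```text
rows 8 clock 6.68 at [437.6  34.8 208.1] F [ 0.6 -1.3 -0.6]
0.55, 0.0, 0.53, 0.01, 0.02, 0.0, 0.0, 0.55, 0.0, 0.53, 0.01, 0.02, 0.0, 0.0, 0.55, 0.0, 0.53, 0.01, 0.02, 0.0, 0.0, 0.55, 0.0, 0.54, 0.01, 0.02, 0.0, 0.0, 0.55, 0.0, 0.54, 0.01, 0.02, 0.0, 0.0,
0.55, 0.0, 0.54, 0.01, 0.02, 0.0, 0.0, 0.55, 0.0, 0.54, 0.01, 0.02, 0.0, 0.0, 0.55, 0.0, 0.54, 0.01, 0.02, 0.0, 0.0,
```

>>> apply_moves(
  targets=[0.55,0,0.53,0.01,0.02,0,0,0.55,0,0.53,0.01,0.02,0,0,0.55,0,0.53,0.01,0.02,0,0,0.55,0,0.54,0.01,0.02,0,0,0.55,0,0.54,0.01,0.02,0,0,0.55,0,0.54,0.01,0.02,0,0,0.55,0,0.54,0.01,0.02,0,0,0.5,0,0.4,0.01,0.02,0,0,0,0,0,0,0,0,0,0,0,0,0,0,0,0],
)

```text
clock: 7.52
position: [550.1, 7.6, 98.8]
eef_rot: [[0.981, -0.196, 0.003], [-0.196, -0.981, 0.002], [0.003, -0.002, -1.0]]
contact_force: [-0.3, 0.0, -1.2]
grip_width: 0.592
```

```bash
python3 -c "
from v import *
show('r3',-90,100,0,140,4,36)
plan([544.7,13.3,65],-10.8,0,4)"
```

```text
[550.1   7.6  98.8] [[0.9806, -0.1962, 0.0034], [-0.1962, -0.9806, 0.0017], [0.003, -0.0023, -1.0]] 0.5916423734725541
rows 4 clock 7.57 at [550.    7.6  99. ] F [-0.6 -0.  -0.1]
-0.06, -0.04, 0.34, -0.01, -0.01, -0.03, 0.0, -0.06, -0.04, 0.34, -0.01, -0.01, -0.03, 0.0, -0.06, -0.04, 0.34, -0.01, -0.01, -0.03, 0.0, -0.06, -0.05, 0.34, -0.01, -0.01, -0.03, 0.0,
```

View pics/r3_raw.png

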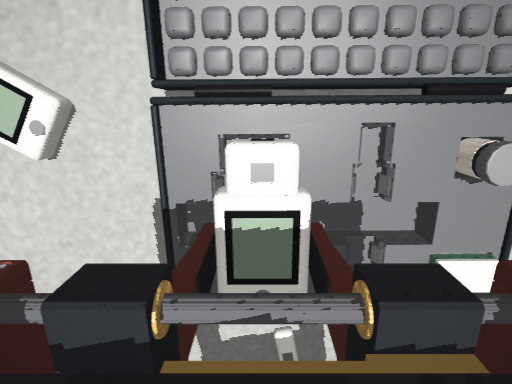

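```bash
python3 -c "
from h import *
s=read_state();c=wristcal(s)
R=s['eef_rot'];p=s['position']
for u in [(226,160),(298,160),(262,142),(215,230),(310,230),(217,192),(308,192)]:
    print(u,(R.T@(atz(c,u,p[2]-3.5)-p)).round(1))"
```

```text
(226, 160) [ 51.7 -17.2   3.7]
(298, 160) [51.7 18.5  3.6]
(262, 142) [60.5  0.7  3.7]
(215, 230) [ 14.2 -24.4   3.6]
(310, 230) [14.2 26.2  3.5]
(217, 192) [ 35.2 -22.4   3.7]
(308, 192) [35.2 24.2  3.6]
```

>>> apply_moves(
  targets=[-0.06,-0.04,0.34,-0.01,-0.01,-0.03,0,-0.06,-0.04,0.34,-0.01,-0.01,-0.03,0,-0.06,-0.04,0.34,-0.01,-0.01,-0.03,0,-0.04,-0.04,0.2,0,0,-0.03,0,0,0,0,0,0,0,0,0,0,0,0,0,0,0,0,0,0,0,0,0,0,0,0,0,0,0,0,0,0,0,0,0,0,0,0,0,0,0,0,0,0,0],
)

```text
clock: 8.4
position: [543.1, 13.8, 68.1]
eef_rot: [[0.983, -0.184, 0.002], [-0.184, -0.983, -0.001], [0.002, 0.0, -1.0]]
contact_force: [0.6, 0.5, -0.3]
grip_width: 0.59
```

```bash
python3 -c "
from h import *
plan([544.7,13.3,52],-10.8,0,4)"
```

```text
rows 4 clock 8.4 at [543.1  13.8  68.1] F [ 0.6  0.5 -0.3]
0.02, 0.0, 0.16, 0.0, -0.01, 0.01, 0.0, 0.02, 0.0, 0.16, 0.0, -0.01, 0.01, 0.0, 0.02, 0.0, 0.16, 0.0, -0.01, 0.01, 0.0, 0.02, 0.0, 0.16, 0.0, -0.01, 0.01, 0.0,
```

>>> apply_moves(
  targets=[0.05,0,0.16,0,-0.01,0.01,0,0.03,0,0.16,0,-0.01,0.01,0,0.02,0,0.16,0,0,0.01,0,0,0,0.12,0,0,0,0,0,0,0.08,0,0,0,0,0,0,0.04,0,0,0,0,0,0,0,0,0,0,0,0,0,0,0,0,0,0,0,0,0,0,0,0,0,0,0,0,0,0,0,0],
)

```text
clock: 9.23
position: [547.2, 13.6, 49.3]
eef_rot: [[0.982, -0.188, 0.002], [-0.188, -0.982, 0.0], [0.002, -0.001, -1.0]]
contact_force: [0.3, 0.5, 0.7]
grip_width: 0.591
```

```bash
python3 -c "
from h import *
print(read_state()['grip_width'],read_state()['eef_rot'])
plan([545.3,13.7,40],-10.8,0,4)"
```

```text
0.5905368000387815 [[ 9.82246025e-01 -1.87583102e-01  2.30769811e-03]
 [-1.87584433e-01 -9.82248411e-01  3.72538487e-04]
 [ 2.19685088e-03 -7.98812689e-04 -9.99997268e-01]]
rows 4 clock 9.23 at [547.2  13.6  49.3] F [0.3 0.5 0.7]
-0.02, 0.0, 0.09, 0.0, -0.01, 0.0, 0.0, -0.02, 0.0, 0.09, 0.0, -0.01, 0.0, 0.0, -0.02, 0.0, 0.09, 0.0, -0.01, 0.0, 0.0, -0.02, 0.0, 0.09, 0.0, -0.01, 0.0, 0.0,
```

>>> apply_moves(
  targets=[-0.05,0,0.08,0,-0.01,0,0,-0.03,0,0.08,0,-0.01,0,0,0,0,0.08,0,0,0,0,0,0,0.1,0,0,0,0,0,0,0.1,0,0,0,0,0,0,0.1,0,0,0,0,0,0,0.1,0,0,0,0,0,0,0.1,0,0,0,0,0,0,0.1,0,0,0,0,0,0,0.1,0,0,0,0],
)

```text
clock: 10.07
position: [547.4, 13.8, 38.9]
eef_rot: [[0.982, -0.186, 0.006], [-0.186, -0.982, 0.0], [0.006, -0.001, -1.0]]
contact_force: [-9.1, 0.2, 32.1]
grip_width: 0.588
```

```bash
python3 -c "
from h import *
print(read_state()['grip_width'],read_state()['eef_rot'])
plan([545.3,13.7,39.5],-10.8,0,4)"
```

```text
0.5884626923741144 [[ 9.82447120e-01 -1.86449092e-01  5.86454169e-03]
 [-1.86453480e-01 -9.82463769e-01  2.05622699e-04]
 [ 5.72336157e-03 -1.29547763e-03 -9.99982782e-01]]
rows 4 clock 10.07 at [547.4  13.8  38.9] F [-9.1  0.2 32.1]
-0.02, 0.0, -0.01, 0.0, -0.02, 0.0, 0.0, -0.02, 0.0, -0.01, 0.0, -0.02, 0.0, 0.0, -0.02, 0.0, -0.01, 0.0, -0.02, 0.0, 0.0, -0.02, 0.0, -0.01, 0.0, -0.02, 0.0, 0.0,
```

>>> apply_moves(
  targets=[0,0,0,0,0,0,0.72,0,0,0,0,0,0,0.72,0,0,0,0,0,0,0.72,0,0,0,0,0,0,0.72,0,0,-0.3,0,0,0,0.72,0,0,-0.6,0,0,0,0.72,0,0,-0.8,0,0,0,0.72,0,0,-0.8,0,0,0,0.72,0,0,-0.5,0,0,0,0.72,0,0,0,0,0,0,0.72],
)

```text
clock: 10.9
position: [545.5, 13.4, 116.7]
eef_rot: [[0.983, -0.186, 0.002], [-0.186, -0.983, -0.0], [0.002, 0.0, -1.0]]
contact_force: [-0.2, -0.4, 0.6]
grip_width: 0.719
```

```bash
python3 -c "
from v import *
print(read_state()['contact_force'])
show('r4',-90,100,-40,140,4,36)"
```

```text
[-0.1527104  -0.39955039  0.5799946 ]
[545.5  13.4 116.7] [[0.9826, -0.1859, 0.0017], [-0.1859, -0.9826, -0.0003], [0.0017, 0.0, -1.0]] 0.7188229665668114
```

View pics/r4_raw.png

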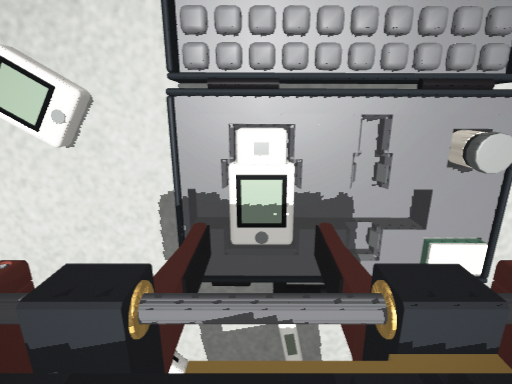

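>>> apply_moves(
  targets=[-0.4,0,0,0,0,0,0,-0.4,0,0,0,0,0,0,0,0,0.3,0,0,0,0,0,0,0.5,0,0,0,0,0,0,0.5,0,0,0,0,0,0,0.4,0,0,0,0,0,0,0.3,0,0,0,0,0,0,0.15,0,0,0,0,0,0,0.1,0,0,0,0,0,0,0.1,0,0,0,0],
)

```text
clock: 11.78
position: [521.2, 18.2, 58.1]
eef_rot: [[0.983, -0.186, -0.002], [-0.186, -0.983, 0.0], [-0.002, 0.0, -1.0]]
contact_force: [-8.4, 0.6, 35.4]
grip_width: 0.02
```

>>> apply_moves(
  targets=[0,0,-0.4,0,0,0,0,0.4,0,-0.2,0,0,0,0,0.7,0,0,0,0,0,0,0.7,0,0,0,0,0,0,0.4,0,0.1,0,0,0,0,0,0,0.3,0,0,0,0,0,0,0.15,0,0,0,0,0,0,0.06,0,0,0,0,0,0,0.06,0,0,0,0,0,0,0.06,0,0,0,0],
)

```text
clock: 12.62
position: [578.8, 7.5, 58.2]
eef_rot: [[0.983, -0.185, -0.001], [-0.185, -0.983, 0.0], [-0.001, 0.0, -1.0]]
contact_force: [-4.7, -0.1, 21.1]
grip_width: 0.007
```

```bash
python3 -c "
from h import *
c=calibration('side');a=atz(c,(196.5,171),12);b=atz(c,(221.7,163.6),12);d=b-a;yaw=np.degrees(np.arctan2(d[1],d[0]));print(a,b,yaw)
c=calibration('scene');a2=atz(c,(100+632*.375,120+287*.375),12);b2=atz(c,(100+570*.375,120+330*.375),12);d=b2-a2;y2=np.degrees(np.arctan2(d[1],d[0]));print(a2,b2,y2)
plan([485,295,165],(yaw+y2)/2,1)"
```

```text
[431.43868636 288.92551979  12.        ] [531.93848631 278.51789731  12.        ] -5.912397420260371
[435.08232928 302.2047913   12.        ] [532.0822035  292.08693194  12.        ] -5.9548717620869365
rows 14 clock 12.62 at [578.8   7.5  58.2] F [-4.7 -0.1 21.1]
-0.42, -0.76, -0.3, 0.0, 0.0, -0.07, 1.0, -0.41, -0.76, -0.3, 0.0, 0.0, -0.07, 1.0, -0.41, -0.76, -0.3, 0.0, 0.0, -0.07, 1.0, -0.4, -0.76, -0.3, 0.0, 0.0, -0.07, 1.0, -0.4, -0.77, -0.3, 0.0, 0.0, -0.07, 1.0,
-0.39, -0.77, -0.3, 0.0, 0.0, -0.07, 1.0, -0.39, -0.77, -0.3, 0.0, 0.0, -0.07, 1.0, -0.38, -0.77, -0.3, 0.0, 0.0, -0.07, 1.0, -0.38, -0.78, -0.3, 0.0, 0.0, -0.07, 1.0, -0.37, -0.78, -0.3, 0.0, 0.0, -0.07, 1.0,
-0.37, -0.78, -0.3, 0.0, 0.0, -0.07, 1.0, -0.37, -0.78, -0.31, 0.0, 0.0, -0.07, 1.0, -0.36, -0.79, -0.31, 0.0, 0.0, -0.07, 1.0, -0.36, -0.79, -0.31, 0.0, 0.0, -0.07, 1.0,
```

>>> apply_moves(
  targets=[0,0,-0.6,0,0,0,0,0,0,-0.9,0,0,0,0,0,0,-0.9,0,0,0,0.6,-0.2,-0.5,-0.8,0,0,0,0.6,-0.4,-0.8,-0.4,0,0,-0.1,0.6,-0.4,-0.8,0,0,0,-0.1,0.6,-0.4,-0.8,0,0,0,-0.1,0.6,-0.4,-0.8,0,0,0,-0.1,0.6,-0.4,-0.8,0,0,0,-0.1,0.6,-0.4,-0.8,0,0,0,-0.1,0.6],
)

```text
clock: 13.45
position: [524.7, 150.4, 143.3]
eef_rot: [[0.99, -0.138, -0.019], [-0.138, -0.99, -0.001], [-0.019, 0.004, -1.0]]
contact_force: [0.6, -0.4, 0.4]
grip_width: 0.57
```

```bash
python3 -c "
from h import *
plan([485,290,165],-6,.6)"
```

```text
rows 7 clock 13.45 at [524.7 150.4 143.3] F [ 0.6 -0.4  0.4]
-0.34, -0.76, -0.12, 0.01, 0.03, -0.06, 0.6, -0.33, -0.76, -0.12, 0.01, 0.03, -0.06, 0.6, -0.33, -0.76, -0.12, 0.01, 0.03, -0.06, 0.6, -0.33, -0.76, -0.12, 0.01, 0.03, -0.06, 0.6, -0.32, -0.76, -0.12, 0.01, 0.03, -0.06, 0.6,
-0.32, -0.77, -0.12, 0.01, 0.03, -0.06, 0.6, -0.31, -0.77, -0.12, 0.01, 0.03, -0.06, 0.6,
```

>>> apply_moves(
  targets=[-0.34,-0.76,-0.12,0,0.03,-0.06,0.6,-0.33,-0.76,-0.12,0,0.03,-0.06,0.6,-0.33,-0.76,-0.12,0,0.03,-0.06,0.6,-0.33,-0.76,-0.12,0,0.03,-0.06,0.6,-0.32,-0.76,-0.12,0,0.03,-0.06,0.6,-0.32,-0.77,-0.12,0,0.03,-0.06,0.6,-0.25,-0.5,-0.12,0,0.03,-0.06,0.6,0,0,0,0,0,0,0.6,0,0,0,0,0,0,0.6,0,0,0,0,0,0,0.6],
)

```text
clock: 14.28
position: [468.8, 288.2, 152.7]
eef_rot: [[0.995, -0.093, -0.022], [-0.094, -0.996, -0.013], [-0.021, 0.015, -1.0]]
contact_force: [-0.1, -0.0, -0.1]
grip_width: 0.597
```

Run:
```python
from h import *
s,w,c,rs=seen("pen",15)
cv2.imwrite("pics/w5.png",w[...,::-1])
```

```text
pos [468.8 288.2 152.7] yaw -5.38 clock 14.2833
pen 0.56 [240.9, 112.5, 30.4, 110.6] rect c [483.2 290.1] size [ 19.9 107. ] ang 86.7
```

View pics/w5.png

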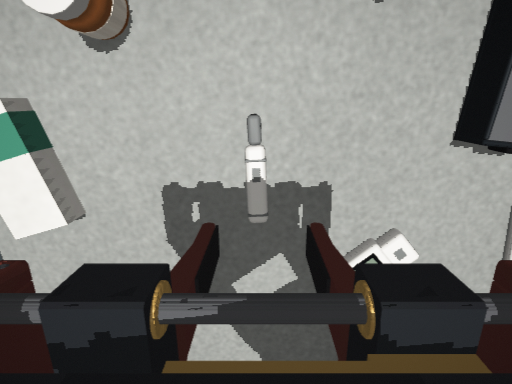

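```bash
python3 -c "
from h import *
plan([469.2,291,60],-3.3,.6)"
```

```text
rows 4 clock 14.38 at [469.1 287.8 152.9] F [-0.1 -0.1  0. ]
0.02, -0.05, 0.93, 0.04, 0.06, -0.11, 0.6, 0.01, -0.04, 0.93, 0.04, 0.06, -0.11, 0.6, 0.01, -0.04, 0.93, 0.04, 0.06, -0.11, 0.6, 0.0, -0.03, 0.93, 0.04, 0.06, -0.11, 0.6,
```

>>> apply_moves(
  targets=[0.02,-0.05,0.8,0.04,0.06,-0.11,0.6,0.01,-0.04,0.8,0.04,0.06,-0.11,0.6,0.01,-0.04,0.8,0.04,0.06,-0.11,0.6,0,-0.03,0.7,0.04,0.06,-0.11,0.6,0,0,0.3,0,0,0,0.6,0,0,0,0,0,0,0.6,0,0,0,0,0,0,0.6,0,0,0,0,0,0,0.6,0,0,0,0,0,0,0.6,0,0,0,0,0,0,0.6],
)

```text
clock: 15.22
position: [474.6, 285.7, 67.1]
eef_rot: [[0.998, -0.066, 0.005], [-0.066, -0.998, 0.001], [0.005, -0.002, -1.0]]
contact_force: [0.4, -0.4, 0.9]
grip_width: 0.604
```

```bash
python3 -c "
from h import *
plan([469.2,291,24],-3.3,.6)"
```

```text
rows 2 clock 15.22 at [474.6 285.7  67.1] F [ 0.4 -0.4  0.9]
-0.12, -0.1, 0.86, -0.01, -0.03, -0.05, 0.6, -0.12, -0.1, 0.86, -0.01, -0.03, -0.05, 0.6,
```

>>> apply_moves(
  targets=[-0.11,-0.1,0.4,-0.01,-0.03,-0.05,0.6,-0.11,-0.1,0.5,-0.01,-0.03,-0.05,0.6,0,0,0.45,0,0,0,0.6,0,0,0.25,0,0,0,0.6,0,0,0.08,0,0,0,0.6,0,0,0,0,0,0,0.6,0,0,0,0,0,0,0.6,0,0,0,0,0,0,0.6,0,0,0,0,0,0,0.6,0,0,0,0,0,0,0.6],
)

```text
clock: 16.05
position: [470.1, 292.8, 22.5]
eef_rot: [[0.999, -0.055, 0.001], [-0.055, -0.999, 0.001], [0.001, -0.001, -1.0]]
contact_force: [0.5, -0.2, 1.1]
grip_width: 0.598
```

```bash
python3 -c "
from h import *
print(read_state()['eef_rot'].round(4))
plan([469.2,291,24],-3.3,.6)"
```

```text
[[ 9.985e-01 -5.460e-02  1.500e-03]
 [-5.460e-02 -9.985e-01  8.000e-04]
 [ 1.500e-03 -9.000e-04 -1.000e+00]]
rows 1 clock 16.05 at [470.1 292.8  22.5] F [ 0.5 -0.2  1.1]
-0.03, 0.07, -0.06, -0.01, -0.02, 0.03, 0.6,
```

>>> apply_moves(
  targets=[-0.03,0.07,-0.06,0,-0.02,0.03,0.6,0,0,0,0,0,0,0,0,0,0,0,0,0,0,0,0,0,0,0,0,0,0,0,0,0,0,0,0,0,0,0,0,0,0,0,0,0,0,0,0,0,0,0,0,0,0,0,0,0,0,0,0,0,0,0,0,0,0,0,0,0,0,0],
  force=35,
)

```text
clock: 16.88
position: [469.3, 290.8, 24.1]
eef_rot: [[0.998, -0.058, -0.0], [-0.058, -0.998, 0.001], [-0.0, -0.001, -1.0]]
contact_force: [-0.2, -0.3, 0.0]
grip_width: 0.223
```

```bash
python3 -c "
from h import *
s=read_state();print(s['eef_rot'].round(4),s['grip_width']*88)
plan([s['position'][0],s['position'][1],160],-3.3,0)"
```

```text
[[ 9.983e-01 -5.780e-02 -3.000e-04]
 [-5.780e-02 -9.983e-01  1.000e-03]
 [-3.000e-04 -1.000e-03 -1.000e+00]] 19.614709712000177
rows 6 clock 16.88 at [469.3 290.8  24.1] F [-0.2 -0.3  0. ]
0.0, 0.0, -0.91, 0.0, 0.0, 0.0, 0.0, 0.0, 0.0, -0.91, 0.0, 0.0, 0.0, 0.0, 0.0, 0.0, -0.91, 0.0, 0.0, 0.0, 0.0, 0.0, 0.0, -0.91, 0.0, 0.0, 0.0, 0.0, 0.0, 0.0, -0.91, 0.0, 0.0, 0.0, 0.0,
0.0, 0.0, -0.91, 0.0, 0.0, 0.0, 0.0,
```

>>> apply_moves(
  targets=[0,0,-0.5,0,0,0,0,0,0,-0.9,0,0,0,0,0,0,-0.9,0,0,0,0,0,0,-0.9,0,0,0,0,0,0.3,-0.9,0,0,0.1,0,0.1,0.8,-0.4,0,0,0.1,0,0.1,0.9,0,0,0,0.1,0,0.1,0.9,0,0,0,0.1,0,0.1,0.9,0,0,0,0.1,0,0.1,0.9,0,0,0,0.1,0],
)

```text
clock: 17.72
position: [472.8, 172.5, 149.7]
eef_rot: [[0.994, -0.105, 0.005], [-0.105, -0.994, 0.003], [0.005, -0.004, -1.0]]
contact_force: [0.4, 0.6, -0.4]
grip_width: 0.225
```

```bash
python3 -c "
from h import *
print(read_state()['grip_width'])
plan([529.1,-68.5,125],-10.8,0)"
```

```text
0.22530967001013377
rows 11 clock 17.72 at [472.8 172.5 149.7] F [ 0.4  0.6 -0.4]
0.3, 0.85, 0.09, 0.0, -0.01, 0.09, 0.0, 0.3, 0.85, 0.09, 0.0, -0.01, 0.09, 0.0, 0.31, 0.85, 0.09, 0.0, -0.01, 0.09, 0.0, 0.31, 0.84, 0.09, 0.0, -0.01, 0.09, 0.0, 0.32, 0.84, 0.09, 0.0, -0.01, 0.09, 0.0,
0.33, 0.84, 0.09, 0.0, -0.01, 0.09, 0.0, 0.33, 0.84, 0.09, 0.0, -0.01, 0.09, 0.0, 0.34, 0.83, 0.09, 0.0, -0.01, 0.09, 0.0, 0.35, 0.83, 0.09, 0.0, -0.01, 0.09, 0.0, 0.35, 0.83, 0.09, 0.0, -0.01, 0.09, 0.0,
0.36, 0.83, 0.09, 0.0, -0.01, 0.09, 0.0,
```

>>> apply_moves(
  targets=[0.3,0.85,0.09,0,-0.01,0.09,0,0.3,0.85,0.09,0,-0.01,0.09,0,0.31,0.85,0.09,0,-0.01,0.09,0,0.31,0.84,0.09,0,-0.01,0.09,0,0.32,0.84,0.09,0,-0.01,0.09,0,0.33,0.84,0.09,0,-0.01,0.09,0,0.33,0.84,0.09,0,-0.01,0.09,0,0.34,0.83,0.09,0,-0.01,0.09,0,0.35,0.83,0.09,0,-0.01,0.09,0,0.3,0.6,0.09,0,-0.01,0.09,0],
)

```text
clock: 18.55
position: [523.6, -52.5, 135.8]
eef_rot: [[0.982, -0.186, 0.004], [-0.186, -0.982, 0.005], [0.003, -0.006, -1.0]]
contact_force: [-0.4, 0.4, 0.5]
grip_width: 0.223
```

```bash
python3 -c "
from h import *
print(read_state()['eef_rot'])
plan([529.1,-68.5,100],-10.8,0)"
```

```text
[[ 0.98248843 -0.18627812  0.00411603]
 [-0.18629794 -0.98248     0.00511138]
 [ 0.00309178 -0.00578868 -0.99997847]]
rows 2 clock 18.55 at [523.6 -52.5 135.8] F [-0.4  0.4  0.5]
0.17, 0.3, 0.71, -0.03, -0.02, 0.01, 0.0, 0.17, 0.29, 0.72, -0.03, -0.02, 0.01, 0.0,
```

>>> apply_moves(
  targets=[0.1,0.2,0.3,-0.03,-0.02,0.01,0,0.1,0.15,0.3,-0.03,-0.02,0.01,0,0.08,0.05,0.3,0,0,0,0,0,0,0.3,0,0,0,0,0,0,0.1,0,0,0,0,0,0,0,0,0,0,0,0,0,0,0,0,0,0,0,0,0,0,0,0,0,0,0,0,0,0,0,0,0,0,0,0,0,0,0],
)

```text
clock: 19.38
position: [528.2, -62.8, 101.2]
eef_rot: [[0.982, -0.187, -0.002], [-0.187, -0.982, 0.001], [-0.002, -0.0, -1.0]]
contact_force: [-0.1, 1.0, -1.5]
grip_width: 0.226
```

Run:
```python
from h import *
s=read_state();w=grab_frame("wrist");cv2.imwrite("pics/w6.png",w[...,::-1])
c=wristcal(s);R=s['eef_rot'];p=s['position'];print(R.round(4))
rs=regions_of("pen","wrist")
for r in rs[:2]:
    cn=max(cv2.findContours(r['region'].astype('uint8'),0,2)[0],key=len)[:,0]
    T=np.array([R.T@(atz(c,u,p[2]-10)-p) for u in cn]);print(round(r['p'],2),r['bbox'],"tool x",T[:,0].min().round(1),T[:,0].max().round(1))
    for lo,hi in((0,20),(22,36),(45,60)):
        m=T[(T[:,0]>lo)&(T[:,0]<hi)]
        if len(m): print(lo,hi,"y",m[:,1].min().round(1),m[:,1].max().round(1))
plan([529.1,-68.5,62],-10.8,0)
```

```text
[[ 9.823e-01 -1.872e-01 -1.600e-03]
 [-1.872e-01 -9.823e-01  6.000e-04]
 [-1.700e-03 -3.000e-04 -1.000e+00]]
0.58 [241.6, 122.4, 40.4, 170.6] tool x -28.6 68.3
0 20 y -8.8 10.6
22 36 y -9.1 -8.4
45 60 y -5.5 -5.0
rows 2 clock 19.48 at [528.3 -62.9 101.3] F [-0.4 -1.  -0.8]
0.04, 0.11, 0.79, 0.0, 0.01, 0.0, 0.0, 0.04, 0.11, 0.79, 0.0, 0.01, 0.0, 0.0,
```

View pics/w6.png

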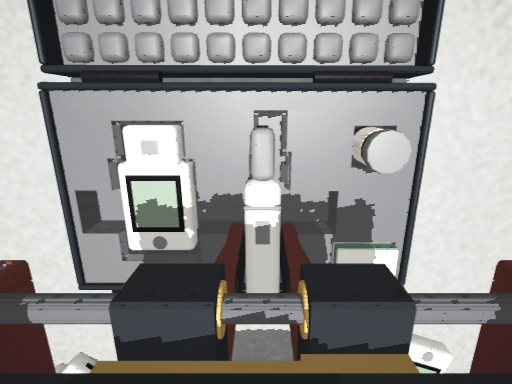

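>>> apply_moves(
  targets=[0.03,0.09,0.4,0,0.01,0,0,0.03,0.09,0.4,0,0.01,0,0,0,0.03,0.4,0,0,0,0,0,0,0.25,0,0,0,0,0,0,0.1,0,0,0,0,0,0,0,0,0,0,0,0,0,0,0,0,0,0,0,0,0,0,0,0,0,0,0,0,0,0,0,0,0,0,0,0,0,0,0],
)

```text
clock: 20.32
position: [528.5, -69.2, 57.6]
eef_rot: [[0.982, -0.188, -0.0], [-0.188, -0.982, 0.0], [-0.001, -0.0, -1.0]]
contact_force: [0.4, 0.5, -0.1]
grip_width: 0.223
```

```bash
python3 -c "
from h import *
print(read_state()['eef_rot'].round(4))
plan([529.2,-68.3,53],-10.8,0,4)"
```

```text
[[ 9.822e-01 -1.880e-01 -5.000e-04]
 [-1.880e-01 -9.822e-01  3.000e-04]
 [-5.000e-04 -3.000e-04 -1.000e+00]]
rows 4 clock 20.32 at [528.5 -69.2  57.6] F [ 0.4  0.5 -0.1]
0.01, -0.01, 0.05, 0.0, 0.0, 0.0, 0.0, 0.01, -0.01, 0.05, 0.0, 0.0, 0.0, 0.0, 0.01, -0.01, 0.05, 0.0, 0.0, 0.0, 0.0, 0.01, -0.01, 0.05, 0.0, 0.0, 0.0, 0.0,
```

>>> apply_moves(
  targets=[0.01,-0.02,0.08,0,0,0,0,0.01,-0.02,0.08,0,0,0,0,0,0,0.08,0,0,0,0,0,0,0.08,0,0,0,0,0,0,0.08,0,0,0,0,0,0,0.08,0,0,0,0,0,0,0.1,0,0,0,0,0,0,0.1,0,0,0,0,0,0,0.1,0,0,0,0,0,0,0.1,0,0,0,0],
)

```text
clock: 21.15
position: [532.1, -68.6, 43.1]
eef_rot: [[0.982, -0.187, 0.005], [-0.187, -0.982, -0.001], [0.005, -0.0, -1.0]]
contact_force: [-12.4, 2.0, 45.6]
grip_width: 0.227
```

>>> apply_moves(
  targets=[-0.02,0,-0.03,0,0,0,0.45,0,0,0,0,0,0,0.45,0,0,0,0,0,0,0.45,0,0,-0.3,0,0,0,0.45,0,0,-0.8,0,0,0,0.45,0,0,-0.8,0,0,0,0,0,0,-0.4,0,0,0,0,-0.5,0,0,0,0,0,0,-0.5,0,0,0,0,0,0,0,0,0,0,0,0,0],
)

```text
clock: 21.98
position: [505.3, -63.4, 103.1]
eef_rot: [[0.982, -0.187, 0.003], [-0.187, -0.982, -0.0], [0.003, -0.0, -1.0]]
contact_force: [0.8, -0.6, -0.4]
grip_width: 0.109
```

```bash
python3 -c "
from h import *
s=read_state();print(s['grip_width'])
w=grab_frame('wrist');cv2.imwrite('pics/w7.png',w[...,::-1])
plan([529.2-24*.982,-68.3+24*.187,62],-10.8,0)"
```

```text
0.1090294746876575
rows 2 clock 22.03 at [506.4 -63.6 103.2] F [ 0.1  0.5 -0.3]
-0.02, 0.01, 0.82, 0.0, -0.03, 0.0, 0.0, -0.02, 0.01, 0.82, 0.0, -0.03, 0.0, 0.0,
```

View pics/w7.png

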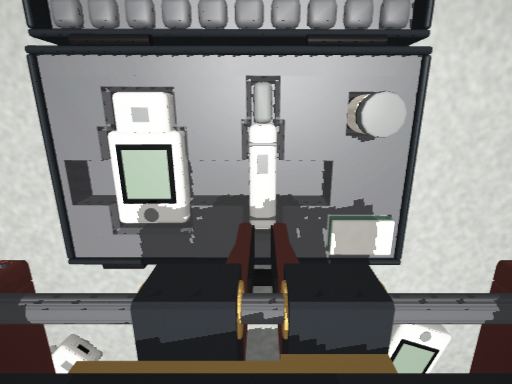

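>>> apply_moves(
  targets=[-0.02,0,0.4,0,-0.02,0,0,-0.02,0,0.4,0,-0.02,0,0,0,0,0.4,0,0,0,0,0,0,0.25,0,0,0,0,0,0,0.1,0,0,0,0,0,0,0.06,0,0,0,0,0,0,0.06,0,0,0,0,0,0,0.06,0,0,0,0,0,0,0.06,0,0,0,0,0,0,0.06,0,0,0,0],
)

```text
clock: 22.87
position: [506.3, -63.6, 58.2]
eef_rot: [[0.982, -0.187, -0.004], [-0.187, -0.982, 0.001], [-0.004, -0.0, -1.0]]
contact_force: [-7.5, 0.6, 25.2]
grip_width: 0.001
```

>>> apply_moves(
  targets=[0,0,-0.4,0,0,0,0,0.4,0,-0.2,0,0,0,0,0.6,0,0,0,0,0,0,0.6,0,0,0,0,0,0,0.3,0,0.1,0,0,0,0,0,0,0.3,0,0,0,0,0,0,0.15,0,0,0,0,0,0,0.06,0,0,0,0,0,0,0.06,0,0,0,0,0,0,0.06,0,0,0,0],
)

```text
clock: 23.7
position: [558.6, -73.5, 58.2]
eef_rot: [[0.982, -0.187, -0.001], [-0.187, -0.982, 0.0], [-0.001, -0.0, -1.0]]
contact_force: [-4.8, 0.4, 23.6]
grip_width: 0.005
```

>>> apply_moves(
  targets=[0,0,-0.5,0,0,0,0,0,0,-0.9,0,0,0,0,-0.3,0,-0.9,0,0,0,0,-0.6,0,-0.9,0,0,0,0,-0.8,0,-0.9,0,0,0,0,-0.8,0,-0.5,0,0,0,0,-0.8,0,0,0,0,0,0,-0.5,0,0,0,0,0,0,0,0,0,0,0,0,0,0,0,0,0,0,0,0],
)

```text
clock: 24.53
position: [452.9, -53.6, 173.4]
eef_rot: [[0.982, -0.187, -0.014], [-0.187, -0.982, 0.002], [-0.014, 0.0, -1.0]]
contact_force: [0.1, -0.3, 0.4]
grip_width: 0.006
```

```bash
python3 -c "
from v import *
show('r8',-90,100,-125,100,2.6,36)"
```

```text
[452.9 -53.6 173.4] [[0.9823, -0.187, -0.0139], [-0.187, -0.9824, 0.0023], [-0.014, 0.0004, -0.9999]] 0.0055121237150516835
```

View pics/r8.png

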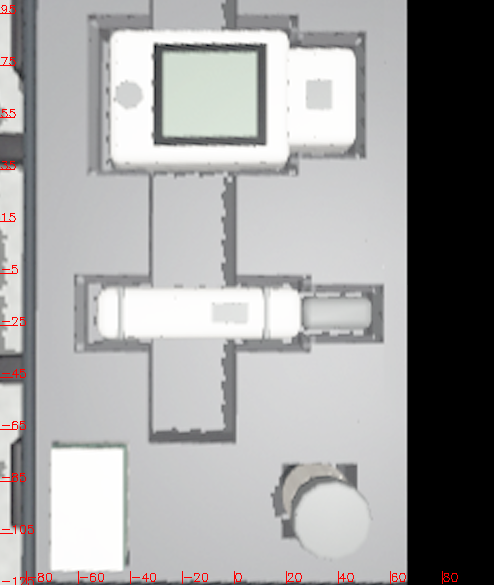

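Both items sit centred in their cutouts, screen and trigger up. The carton and vial are in place in their pockets.

```bash
python3 -c "
from bench import *
print(finish_job())"
```

```text
the job is handed in; nothing more can be done
None
```

The meter and the lancing pen are both pressed fully home in their own cutouts, screen and trigger up, and the job was handed in at about 24.6 s of the 67 s allowed. The meter went in first, then the pen. I used the look-alike farthest to the robot's right, at about (518, -294) mm.

**Flush and level:** I pressed the top of each one at two points with the closed fingertips.

| Item | Back | Front | Foam top |
|---|---|---|---|
| Meter | 36.1 mm | 36.2 mm | 36 mm |
| Pen | 36.2 mm | 36.2 mm (front of barrel) | 36 mm |

**Last picture:** the view from above showed both items centred in their cutouts. The lancets carton and the vial were still in their pockets, and the robot was clear of everything.

**Not confirmed:**
- **Forces:** the highest force I read at the end of a move was about 46 N, while pushing the pen home through the fingers. I did not read forces within moves.
- **Camera offset:** the wrist camera read about 1 mm off across the jaws. I allowed for that when placing both items.
- **Other things on the counter:** I did not photograph them again at the end. The arm stayed clear of them, and no contact force showed in the readings away from the grasp and press points.

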